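# Hold down the controller's recessed reset button with the right rod

## Task

Reset the bench controller: its button sits deep below the round hole in the raised metal plate on its top. From the three rods hanging in the stand take the one slim enough for the hole and long enough to reach the button, leave the other two in the stand and everything else where it is, and press the button fully down through the hole without forcing it. Finish while still gripping the rod by its handle and holding the button down; do not let go.

Things in the scene. Friction and masses are not known exactly. Their poses are not given: they have to be found in the camera images.
- rod_slim_long: The correct rod: slim shank 8 mm in diameter, reaching 42 mm below the collar. Origin: centre of the collar's underside, z up. All three rods: black ribbed round handle 18 mm in diameter, 45 mm long (4 to 49 mm above the origin), on a steel collar 28 mm in diameter (0 to 4 mm above the origin), steel shank below the collar; about 60 g.
- rod_thick_long: Look-alike, does not enter the hole: thick shank 16.5 mm in diameter, 42 mm long. Origin: centre of the collar's underside, z up. All three rods: black ribbed round handle 18 mm in diameter, 45 mm long (4 to 49 mm above the origin), on a steel collar 28 mm in diameter (0 to 4 mm above the origin), steel shank below the collar; about 60 g.
- rod_slim_short: Look-alike, does not reach the button: slim shank 8 mm in diameter, only 20 mm long. Origin: centre of the collar's underside, z up. All three rods: black ribbed round handle 18 mm in diameter, 45 mm long (4 to 49 mm above the origin), on a steel collar 28 mm in diameter (0 to 4 mm above the origin), steel shank below the collar; about 60 g.
- rod_slim_long_tip (a point): Centre of the flat lower end of the correct rod's shank, 42 mm below the rod's origin.
- rod_slim_long_grip (a point): Middle of the correct rod's handle, on its axis, 26.5 mm above the rod's origin.
- stand: Aluminium stand, fixed, open in front and behind so that the shanks show: top plate 32 (x) by 214 (y) by 5 mm, upper face 60 mm above the worktop; white foot 54 mm wide. Three 20 mm holes at x = 0, y = -75, 0, +75 mm; each rod hangs upright, collar on the plate, shank through a hole, and lifts straight out. Which rod is in which hole varies. Origin: centre of the underside; z up.
- controller: Bench controller, fixed: low box 100 (x) by 153 (y) mm, top 50 mm above the worktop, white on its -y side with display and keys, grey on its +y side with a raised square aluminium plate 42 mm wide, 8 mm high, with the round hole in it. Origin: near the middle of the box, at worktop height; z up. The hole's axis is at x = -18, y = +50 mm.
- aperture (a point): Centre of the mouth of the hole, on the upper face of the raised plate, 58 mm above the worktop; z up. The hole is round, 14 mm in diameter, straight down through 8 mm of plate, then 24 mm wide. The button's flat top, a disc of 19 mm on the same axis, lies 30 mm below this point.
- reset_button (a joint): Travel of the reset button in m: 0 released, 0.008 against its stop; it moves straight down. Its spring pushes back with 2 N at the start and 8 N at the stop, and lifts it again when let go. It counts as held down above 0.005.
- water_bath: Obstacle, not part of the job: large grey water bath, fixed, to the right of the stand and controller. In its own frame it covers x -150 to +190 mm, y -185 to +210 mm; rim 215 mm above the worktop, closed domed lid with a handle up to about 0.4 m. Pass above or in front of it. Origin: on the worktop under it; z up.
- timer: Bystander: loose white bench timer, 66 x 66 x 17 mm. Origin: centre of the underside.
- vial: Bystander: loose screw-cap vial standing upright, 22 mm in diameter, 54 mm high. Origin: centre of the underside.
- petri: Bystander: loose clear petri dish, 60 mm in diameter, 15 mm high. Origin: centre of the underside.
- marker: Bystander: loose black felt marker lying on the worktop, 133 mm long (y), 12 mm wide. Origin: centre of the underside.
- reservoir: Bystander: loose white reagent trough, 46 mm (x) by 112 mm (y) by 28 mm high. Origin: centre of the underside.
Things that resemble listed ones, but are neither listed nor needed, are in the scene too. Leave any green or red look-alike of the rod_slim_long alone.

How it is judged:
By the outcome, as a careful person would: the job done as asked, in the order asked, and still so for the second after the job is handed in, while the arm keeps its last pose, push and grip.
It also fails if it takes over 48 s, if anything falls off the work surface, if the arm or the gripper's body presses on something with over 40 N, if the wrist force passes 120 N, or if a joint passes its speed limit or range.

## Robot

A 6-joint arm with a two-finger parallel gripper is mounted at the origin on a cart in front of the work surface, level with it; the furniture and walls round the work are solid. World frame = base frame: x ahead of the robot, y to its left, z up, the work surface at z = 0. Lengths are in m, angles in rad, forces in N, time in s.
With the tool pointing down it reaches from about 0.375 to 0.9 m from the base axis. Payload 3.1 kg.
Tool frame: the origin (TCP) lies on the centre line of the jaws, within the pads' length; the fingertips stand 8 mm ahead of it and the grasp point (between the pads) lies 11 mm behind it; z points along the fingers, y is the direction in which the jaws open and shut (so a half turn about z gives the same grasp; the last joint's range is limited). The gripper opens to 87 mm and grips with 3 to 60 N. Pads are 19 mm wide; open, the fingers measure 117 mm over their backs; the gripper's body (75 mm by 190 mm) begins 51 mm behind the grasp point.
Start: joints at [-1.413, 0.527, 1.433, -0, 1.181, -0.178], TCP at [0.206, -0.59, 0.231] pointing down, gripper open.
Joint ranges: [-3.08, 3.08], [-0.75, 2.2], [0.22, 2.44], [-1.43, 4.57], [0, 2.65], [-2.85, 2.85]. Speed limits (rad/s): [2.79, 2.79, 3.14, 3.14, 3.14, 3.14].

## Interface

Orientations are given as a unit quaternion [x, y, z, w].
In Python, from rig import robot gives the robot as it stands.
- The arm moves only by the shell command python3 -m crank 'ROWS' [OPENING] [FORCE]. ROWS is JSON, a list of rows, each a list of 6 numbers: the shift along the world's x, y, z in mm, then the turn, a rotation vector about the world's x, y, z in degrees. A call has 1 to 5 rows; each row is the pose to reach, as a shift and turn from the pose commanded when the call began; what a row does not reach only later rows make up. A row lasts 1/10 s, in which the tool goes at most 50 mm and 8.59 degrees, less where a joint would pass 70% of its speed; a pose out of reach is approached as far as the arm can. A call with a gripper value outside its range is refused whole. OPENING is the gripper command: -1 is fully open, 1 is shut, values between are in proportion, set as the call begins (- or left out, the last holds). The fingers move at their own pace and stop on an object; FORCE is the grip in N (left out, the last holds). Time passes only in rows, so rows that repeat a pose let the fingers close. It gives the time, the measured TCP pose, the force and the opening at its end, in the units of the state.
- robot.get_obs(): the state, without advancing time (a new reading comes with each control period).
- robot.camera(name): name is "scene" or "side" or "wrist"; returns a dict with "pixels" (420x560x3 uint8, red, green, blue), "K" (3x3 intrinsics, pixels), "distortion" ([k1, k2, p1, p2, k3] as OpenCV has them; the pictures are not rectified), "xyz" and "rotation" of the camera in the world; the wrist camera has in their place "mount" (4x4, takes a point from camera to tool coordinates, whose origin is the TCP and whose axes are the flange's). Camera axes: x right, y up, looking along -z (the intrinsics and any distortion apply to the point x, -y, -z); pixel columns grow to the right and rows downward; lengths in m; the calibration is good to about 2 mm. A picture is of the moment at which its call begins: read the wrist's pose just before it. There is no depth.
- robot.hand_in(): hands the job in, once; it reports no verdict.
Trained networks look in a picture, given as the dict that the camera call returned (one of the last four; its "shot" number tells which), for a name from the list of things; names that differ only in an ending like _2 or _b are one class to them, and where a whole thing is asked for, a point or a joint stands for the part that bears it (a point fixed in the world has none). Each returns a list of dicts, best first, with "conf" (0 to 1); they miss things now and then, are a little off and sometimes report something else, mostly with a low value. They report only what shows in the picture. A call takes as long as a camera call. They do not tell look-alikes from the thing itself.
- robot.recognise(picture, thing): "box" ([centre column, centre row, width, height] in pixels, round what is visible of it).
- robot.silhouettes(picture, thing): "mask" (420x560 bool, what is visible of it) and "box" ([centre column, centre row, width, height] in pixels, round what is visible of it).
The state is a dict: "time": time; "q": joint angles; "joint_velocities": joint speeds; "joint_torque": joint torques, N m; "position": TCP position; "tool_rot": TCP orientation; "ft_force": force on the tool from outside, world axes, zero at the start; "moment": the same for the moment, N m; "grip_width": finger opening in m.
Only numpy, scipy, OpenCV 4.12 (cv2) and the standard library are available. Lean on these libraries where they do the work, as an engineer would, in place of code of your own. Each camera call takes 0.05 s, during which the arm holds its last target. There are 200 camera calls.

## Working session

There is one attempt and no reset: what is moved stays moved. The work goes in short steps, Python scripts to look and compute and a shell command to move; the robot and the scene stay as the last step left them, time stands still between calls to the robot, and variables do not carry over. Pictures are saved under pics/ and viewed, about 8 in all and at most 12, crops included, and the job is handed in when it is done.

```bash
mkdir -p pics; ls
python3 - <<'E'
from rig import robot
import cv2,numpy as np
o=robot.get_obs();print(o)
ims=[]
for n in ["scene","side"]:
    p=robot.camera(n);print(n,p["K"],p["distortion"],p["xyz"],p["rotation"])
    cv2.imwrite(f"pics/{n}0.png",cv2.cvtColor(p["pixels"],cv2.COLOR_RGB2BGR))
    for t in ["rod_slim_long","rod_thick_long","rod_slim_short","stand","controller"]:
        print(t,[(np.round(r["box"],1).tolist(),round(r["conf"],2)) for r in robot.recognise(p,t)])
E
```

```text
pics
{'time': 0.0, 'q': array([-1.41353294e+00,  5.28450098e-01,  1.43388346e+00, -9.74766258e-06,
        1.18138385e+00, -1.78479660e-01]), 'joint_velocities': array([ 0.00022369, -0.00122096, -0.00023768,  0.00042133,  0.00056552,
        0.00029449]), 'joint_torque': array([-1.58761336e-04, -4.40043318e+01, -1.76593477e+01,  6.31477637e-02,
        5.81213215e-02, -1.64295739e-04]), 'position': array([ 0.20584469, -0.58938546,  0.22958747]), 'tool_rot': array([ 9.85941769e-01,  1.67085906e-01,  6.76289288e-06, -1.06236305e-03]), 'ft_force': array([-1.44553716,  0.23013578, -0.08705917]), 'moment': array([0.00172487, 0.03873547, 0.03916415]), 'grip_width': 0.08717544321363122}
scene [[540.8700919    0.         272.99292815]
 [  0.         540.8700919  207.01555823]
 [  0.           0.           1.        ]] [0.0510064 0.        0.        0.        0.       ] [-0.4176945  -0.38099169  0.78212434] [ 0.42213869 -0.23571666 -0.40860456  0.77413106]
rod_slim_long [([230.6, 195.2, 8.4, 32.9], 0.61)]
rod_thick_long [([188.4, 209.8, 25.3, 22.7], 0.4)]
rod_slim_short [([205.8, 215.4, 7.3, 23.1], 0.66)]
stand [([204.1, 230.4, 38.0, 25.3], 0.78)]
controller [([325.5, 223.1, 7.0, 8.1], 0.46)]
side [[403.01275218   0.         274.15935452]
 [  0.         403.01275218 203.10401258]
 [  0.           0.           1.        ]] [-0.05838481  0.          0.          0.          0.        ] [-0.55004203  0.08360866  0.68417136] [ 0.37848747 -0.32659193 -0.57348927  0.64899538]
rod_slim_long [([307.6, 227.3, 5.4, 17.2], 0.62)]
rod_thick_long [([254.4, 216.3, 7.5, 34.5], 0.58)]
rod_slim_short [([195.5, 219.6, 30.4, 17.1], 0.22)]
stand [([253.3, 226.2, 73.1, 36.3], 0.87), ([277.2, 211.0, 8.6, 27.8], 0.5)]
controller [([285.0, 198.7, 50.3, 28.8], 0.72), ([277.3, 212.4, 5.8, 29.9], 0.63)]
```

Run:
```python
import cv2,numpy as np
a=cv2.imread("pics/scene0.png");b=cv2.imread("pics/side0.png")
# full images downsized side by side, plus crops
top=np.hstack([cv2.resize(a,(400,300)),cv2.resize(b,(400,300))])
c1=cv2.resize(a[140:290,140:340],(400,300),interpolation=cv2.INTER_CUBIC)
c2=cv2.resize(b[150:300,160:360],(400,300),interpolation=cv2.INTER_CUBIC)
cv2.imwrite("pics/m0.png",np.vstack([top,np.hstack([c1,c2])]))
```

```text
(no output)
```

View pics/m0.png

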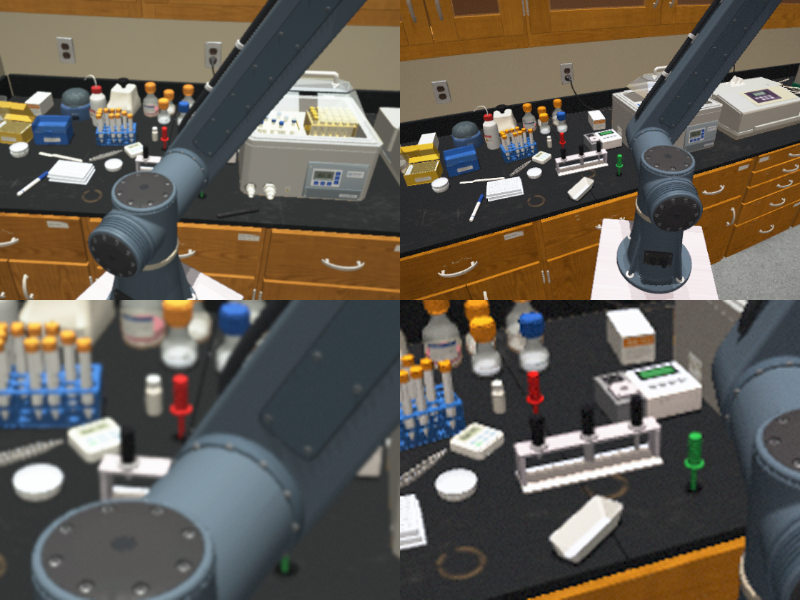

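The mosaic shows the stand in the side view, with handles at about side px (229,215), (254,210) and (278,204). The controller is behind it at (285,195) with the plate at its left, a green decoy at (307,227), and the reservoir in front. The scene view is blocked by the arm.

```bash
cat > h.py <<'E'
from rig import robot
import cv2,numpy as np
from scipy.spatial.transform import Rotation as R
F=np.diag([1.,-1,-1])
def pose(p,obs=None):
    if "mount" in p:
        T=np.eye(4);T[:3,:3]=R.from_quat(obs["tool_rot"]).as_matrix();T[:3,3]=obs["position"]
        T=T@np.array(p["mount"]);return T[:3,3],T[:3,:3]
    return np.array(p["xyz"]),R.from_quat(p["rotation"]).as_matrix()
def ray(p,uv,obs=None):
    c,M=pose(p,obs)
    u=cv2.undistortPoints(np.array([[uv]],float),np.array(p["K"]),np.array(p["distortion"]))[0,0]
    return c,M@F@np.array([u[0],u[1],1])
def at(p,uv,z,obs=None):
    c,d=ray(p,uv,obs);return c+d*(z-c[2])/d[2]
def proj(p,X,obs=None):
    c,M=pose(p,obs);Y=(np.atleast_2d(X)-c)@M@F
    return cv2.projectPoints(Y,np.zeros(3),np.zeros(3),np.array(p["K"]),np.array(p["distortion"]))[0][:,0]
def save(p,f,crop=None,s=1):
    a=cv2.cvtColor(p["pixels"],cv2.COLOR_RGB2BGR)
    if crop:a=a[crop[1]:crop[3],crop[0]:crop[2]]
    cv2.imwrite(f,cv2.resize(a,None,fx=s,fy=s,interpolation=cv2.INTER_CUBIC))
E
python3 - <<'E'
from h import *
p=robot.camera("side")
for n,uv,z in [("rodL",(229,208),.109),("rodM",(254,204),.109),("rodR",(278,198),.109),("footL",(221,244),0),("footR",(290,230),0),("plate",(271,190),.058),("ctrl",(285,192),.05),("green",(307,245),0),("red",(227,205),0),("resv",(253,265),0),("vial",(209,206),0)]:
    print(n,at(p,uv,z).round(3))
w=robot.camera("wrist");print(w["K"],w["mount"])
E
```

```text
rodL [0.395 0.34  0.109]
rodM [0.425 0.274 0.109]
rodR [0.467 0.21  0.109]
footL [0.372 0.366 0.   ]
footR [0.467 0.174 0.   ]
plate [0.609 0.251 0.058]
ctrl [0.615 0.205 0.05 ]
green [0.395 0.118 0.   ]
red [0.593 0.4   0.   ]
resv [0.288 0.257 0.   ]
vial [0.58  0.459 0.   ]
[[324.83897945   0.         282.8771046 ]
 [  0.         324.83897945 211.2614485 ]
 [  0.           0.           1.        ]] [[-2.27096860e-04  9.68487865e-01  2.49060642e-01  6.66955882e-02]
 [ 9.99999126e-01 -1.04431784e-04  1.31790224e-03  4.89676154e-04]
 [ 1.30238217e-03  2.49060724e-01 -9.68486995e-01 -1.52990484e-01]
 [ 0.00000000e+00  0.00000000e+00  0.00000000e+00  1.00000000e+00]]
```

Run:
```python
from h import *
a=robot.camera("side");b=robot.camera("scene")
A=cv2.cvtColor(a["pixels"],cv2.COLOR_RGB2BGR)[195:255,210:305];B=cv2.cvtColor(b["pixels"],cv2.COLOR_RGB2BGR)[90:300,300:560]
B=cv2.resize(B,(400,323));A=cv2.resize(A,(400,253),interpolation=cv2.INTER_CUBIC)
A=cv2.resize(cv2.convertScaleAbs(A,alpha=1.3),(760,480))
cv2.imwrite("pics/m1.png",A);
for t in [(335,265),(520,280),(335,175),(553,190)]:print(t,at(b,t,0).round(3),at(b,t,.215).round(3))
for r in robot.recognise(b,"water_bath"):print(r)
```

```text
(335, 265) [0.498 0.038 0.   ] [ 0.246 -0.077  0.215]
(520, 280) [ 0.692 -0.327  0.   ] [ 0.387 -0.342  0.215]
(335, 175) [0.884 0.245 0.   ] [0.526 0.073 0.215]
(553, 190) [ 1.17  -0.309  0.   ] [ 0.734 -0.329  0.215]
```

View pics/m1.png

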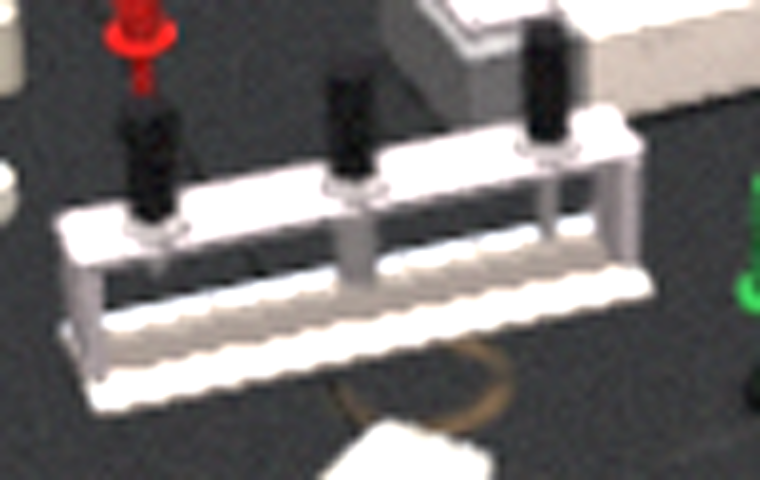

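Through the stand's front, the left rod shows only a stub (short), the middle a broad shank (thick), and the right a thin long shank. So the right rod near (0.467, 0.21) is the target. I'll approach along the front, turning the tool so the jaws open across the stand.

```bash
python3 -m crank '[[19,39,10,0,0,8.5],[38,78,20,0,0,17],[57,117,30,0,0,25.5],[76,156,40,0,0,34],[95,195,50,0,0,42.5]]' -1
```

```text
time: 1.35
position: [0.3015, -0.3935, 0.281]
tool_rot: [0.857, 0.515, 0.0, 0.0]
ft_force: [1.0, 0.6, 0.5]
grip_width: 0.087
```

```bash
python3 -m crank '[[20,43,8,0,0,8.5],[40,86,16,0,0,17],[60,129,24,0,0,25.5],[80,172,32,0,0,34],[100,215,40,0,0,42.5]]'
```

```text
time: 1.85
position: [0.4015, -0.1783, 0.3212]
tool_rot: [0.612, 0.791, 0.0, 0.001]
ft_force: [1.6, -1.1, -0.4]
grip_width: 0.0866
```

```bash
python3 -m crank '[[5,45,0,0,0,3.2],[10,90,0,0,0,6.4],[15,135,0,0,0,9.6],[20,180,0,0,0,12.8],[25,225,0,0,0,15.8]]'
```

```text
time: 2.35
position: [0.4259, 0.0468, 0.3209]
tool_rot: [0.499, 0.867, 0.0, 0.001]
ft_force: [2.1, -0.6, 0.1]
grip_width: 0.0872
```

```bash
python3 -m crank '[[3,45,0,0,0,0],[6,90,0,0,0,0],[10,130,0,0,0,0],[10,130,0,0,0,0],[10,130,0,0,0,0]]'
python3 - <<'E'
from h import *
o=robot.get_obs();p=robot.camera("wrist");print(o["position"],o["tool_rot"],o["time"])
save(p,"pics/w0.png")
for t in ["rod_slim_long","stand","controller","rod_slim_short","rod_thick_long"]:
    print(t,[(np.round(r["box"],1).tolist(),round(r["conf"],2)) for r in robot.recognise(p,t)])
E
```

```text
time: 2.85
position: [0.4357, 0.1755, 0.3205]
tool_rot: [0.499, 0.867, -0.0, 0.0]
ft_force: [0.3, -0.4, -0.2]
grip_width: 0.087
[0.43565057 0.17554016 0.32048561] [ 4.98508738e-01  8.66884605e-01 -3.37154601e-04  8.01943191e-05] 2.85
rod_slim_long [([317.8, 170.1, 25.7, 25.9], 0.76), ([241.9, 202.9, 20.9, 21.5], 0.74), ([454.0, 86.0, 44.8, 19.2], 0.73)]
stand [([317.1, 105.2, 48.1, 180.6], 0.95), ([204.2, 65.2, 72.6, 87.1], 0.32)]
controller [([414.0, 214.1, 86.3, 93.9], 0.88)]
rod_slim_short [([328.8, 41.2, 23.0, 25.7], 0.69)]
rod_thick_long [([322.1, 109.0, 28.4, 24.6], 0.59)]
```

View pics/w0.png

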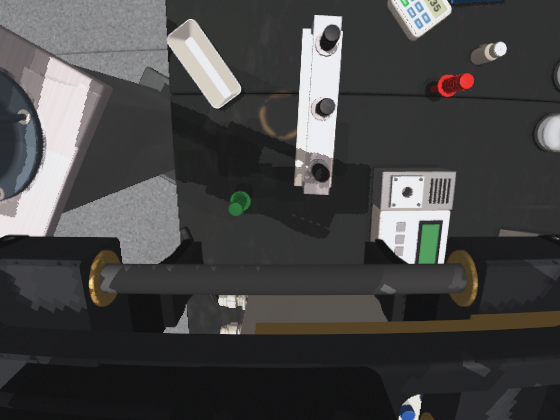

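The wrist picture shows the target rod at about (320,173), the thick rod at (325,107), the short at (330,37), the plate's hole at (407,192), and the green decoy at (239,204).

Run:
```python
from h import *
o=robot.get_obs();p=robot.camera("wrist")
g=cv2.cvtColor(p["pixels"],cv2.COLOR_RGB2GRAY)
for n,(u,v),z in [("top",(321,171),.109),("topM",(325.5,105),.109),("topS",(331.5,33),.109),("hole",(407,192),.058)]:
    print(n,at(p,(u,v),z,o).round(4))
for m in robot.silhouettes(p,"rod_slim_long")[:2]: print(m["box"])
c=g[184:201,399:416];print(c)
w=(c<70);ys,xs=np.nonzero(w);print(xs.mean()+399,ys.mean()+184,at(p,(xs.mean()+399,ys.mean()+184),.058,o))
save(p,"pics/w1.png",(270,10,470,220),3.0)
im=cv2.imread("pics/w1.png");cv2.imwrite("pics/w1.png",im[:,:])
```

```text
top [0.4619 0.2128 0.109 ]
topM [0.4289 0.2764 0.109 ]
topS [0.3965 0.342  0.109 ]
hole [0.5832 0.2437 0.058 ]
[317.8, 168.5, 25.5, 26.4]
[241.4, 202.9, 20.2, 24.1]
[[237 237 237 237 237 237 237 235 219 219 222 231 237 237 237 237 237]
 [237 237 237 237 237 236 199 134  89  95 122 150 193 233 237 237 237]
 [237 237 237 237 229 147 141  68  52  53  61  85 150 221 237 237 237]
 [237 237 237 237 185 140 136  58  53  53  53  60  96 172 230 236 237]
 [237 237 237 219 142 138  74  55  54  53  54  61  80  98 188 236 237]
 [237 237 237 171 140  77  60  55  55  54  53  62  78 112 194 233 237]
 [237 237 237 172 142  64  56  56  55  54  56  66  82 121 200 233 237]
 [237 237 237 173  66  56  56  56  56  55  60  78  84  98 187 236 237]
 [237 237 237 142  60  56  57  57  56  57  71  87 105 167 223 236 237]
 [237 237 237 224 134  59  57  56  59  72  87 107 141 173 233 237 237]
 [237 237 237 237 216 111  78  78  89  83 105 145 173 234 237 237 236]
 [237 237 237 237 237 225 177 148 148 147 164 229 237 237 237 237 236]
 [237 237 237 237 237 237 237 230 222 225 236 237 237 237 237 237 236]
 [237 237 237 237 237 237 237 236 236 236 236 237 237 237 237 237 236]
 [237 237 237 237 237 237 237 236 236 237 237 237 237 237 237 237 237]
 [237 237 237 237 237 237 237 236 236 237 237 237 237 237 237 237 236]
 [237 237 237 236 237 237 237 236 236 236 237 237 237 237 237 237 237]]
406.84090909090907 189.63636363636363 [0.58115014 0.24618195 0.058     ]
```

View pics/w1.png

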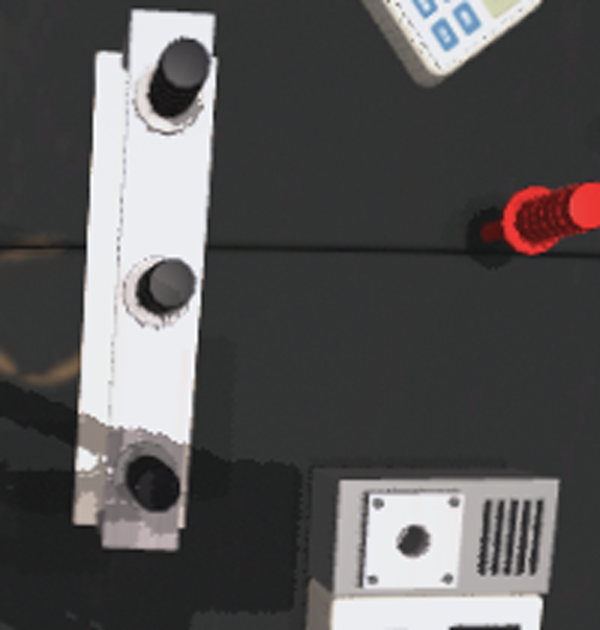

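```bash
python3 -m crank '[[13,19,-35,0,0,0],[26,37,-75,0,0,0],[26,37,-120,0,0,0],[26,37,-155,0,0,0],[26,37,-155,0,0,0]]'
python3 - <<'E'
from h import *
robot.camera("side")
o=robot.get_obs();p=robot.camera("wrist");print(o["position"],o["tool_rot"],o["time"])
save(p,"pics/w2.png")
print("expected top",proj(p,[[.462,.213,.109],[.582,.246,.058]],o))
for t in ["rod_slim_long","controller"]:
    print(t,[(np.round(r["box"],1).tolist(),round(r["conf"],2)) for r in robot.recognise(p,t)])
E
```

```text
time: 3.75
position: [0.4586, 0.2108, 0.1614]
tool_rot: [0.5, 0.866, -0.004, -0.004]
ft_force: [-0.6, -0.8, 0.5]
grip_width: 0.0872
[0.46058298 0.21126409 0.16391228] [ 0.49998926  0.86602694 -0.00189918 -0.00211337] 3.8
expected top [[288.04183573 230.86346703]
 [427.32841097 247.56618692]]
rod_slim_long [([503.6, 85.2, 84.9, 32.3], 0.72), ([288.2, 221.8, 37.3, 44.4], 0.61), ([171.2, 250.0, 16.5, 14.6], 0.54)]
controller [([436.6, 261.9, 130.1, 114.7], 0.67)]
```

View pics/w2.png

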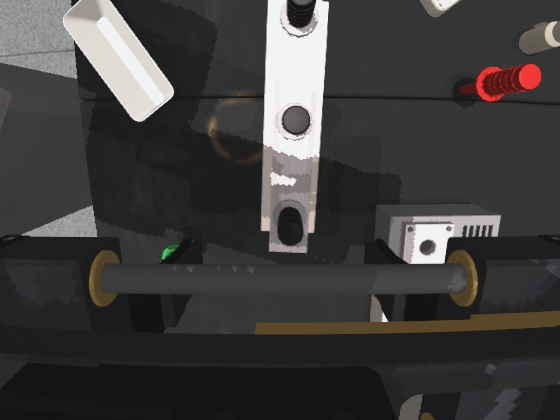

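The rod is at about (290,227), a pixel or two from prediction, and the hole is at (428,247) as predicted. I'll refine it numerically.

Run:
```python
from h import *
o=robot.get_obs();p=robot.camera("wrist");print(o["position"],o["tool_rot"])
g=cv2.cvtColor(p["pixels"],cv2.COLOR_RGB2GRAY)
print(g[200:256:2,268:314:2])
w=g[235:262,414:444];ys,xs=np.nonzero(w<110);print(xs.mean()+414,ys.mean()+235,len(xs))
print(proj(p,[[.462,.213,.109],[.462,.213,.06],[.582,.246,.058]],o))
th=np.linspace(0,2*np.pi,8,endpoint=False)
print(proj(p,np.c_[.462+.009*np.cos(th),.213+.009*np.sin(th),.109+0*th],o).round(0).tolist())
```

```text
[0.46368642 0.21207609 0.16751101] [0.49991148 0.86607393 0.00143168 0.00155547]
[[120 119 117 106  92 112 120 121 120 120 119 119 114 111 147 146 144 144
  164 187 145 154  28]
 [120 118 102  97  99 110 119 116 117 118 119 119 119 119 113 145 144 144
  145 144 144 118  29]
 [120 109 100 100  98  98  89  95  71  75 110 120 120 119 118 109 144 144
  144 144 144 105  29]
 [121  99  98  98  97  71  24  26  27  25  25  36 113 116 116 116 133 144
  145 144 144 101  32]
 [110  97  98  98  50  26  24  26  28  25  25  27  46 114 117 116 129 144
  145 153 177 118  34]
 [100  98  98  83  27  28  23  25  25  24  24  25  25  72 113 114 113 144
  153 193 195 117  34]
 [101  99  99  52  26  27  24  22  23  25  24  28  27  28 114 119 112 142
  179 193 194 117  34]
 [101  98  96  34  26  25  27  23  23  23  28  27  26  28 102 119 118 138
  185 193 194 107  34]
 [106  96  88  27  26  25  26  27  26  23  29  26  26  27  95 119 120 144
  189 194 192  85  34]
 [107  98  85  27  25  24  21  21  22  22  22  23  26  30  64 116 130 144
  189 193 191  74  33]
 [120  94  74  26  22  22  27  29  29  29  32  27
[... 1238 characters left out ...]
164 165 163 161 164 165 156 163 160 162 161  68
   37  37  37  36  37]
 [139 137 143 144 144 142 150 152 150 153 159 155 155 164 159 166 161  51
   36  37  37  36  37]
 [ 38  38  37  38  38  37  37  36  37  37  37  37  37  37  37  59  66  39
   36  37  38  37  36]
 [ 37  37  37  37  37  36  37  38  37  36  37  37  37  36  37  36  46  41
   36  37  38  38  37]
 [ 37  38  37  37  38  37  36  36  38  37  37  37  37  38  37  36  36  37
   37  37  37  37  36]]
420.66875 243.85625 160
[[282.65904506 227.81999973]
 [282.45531439 210.15452336]
 [420.58551084 244.40129754]]
[[294.0, 234.0], [295.0, 225.0], [289.0, 217.0], [279.0, 216.0], [271.0, 221.0], [270.0, 231.0], [276.0, 239.0], [286.0, 240.0]]
```

```bash
python3 -m crank '[[2,0,-25,0,0,0],[2,0,-50,0,0,0],[2,0,-75,0,0,0],[2,0,-88,0,0,0],[2,0,-88,0,0,0]]'; python3 -m crank '[[0,0,0,0,0,0],[0,0,0,0,0,0]]'
```

```text
time: 4.5
position: [0.4642, 0.2119, 0.0777]
tool_rot: [0.5, 0.866, 0.0, 0.0]
ft_force: [-0.1, 1.0, 0.7]
grip_width: 0.0872
time: 4.7
position: [0.4653, 0.2122, 0.0792]
tool_rot: [0.5, 0.866, 0.001, 0.001]
ft_force: [-0.8, -0.3, -0.3]
grip_width: 0.0871
```

Close the grip.

```bash
python3 -m crank '[[0,0,0,0,0,0],[0,0,0,0,0,0],[0,0,0,0,0,0],[0,0,0,0,0,0],[0,0,0,0,0,0]]' 1 30;python3 -m crank '[[0,0,0,0,0,0],[0,0,0,0,0,0],[0,0,0,0,0,0],[0,0,0,0,0,0],[0,0,0,0,0,0]]'
```

```text
time: 5.2
position: [0.464, 0.2119, 0.0776]
tool_rot: [0.5, 0.866, -0.0, -0.0]
ft_force: [0.3, 0.1, -0.3]
grip_width: 0.055
time: 5.7
position: [0.464, 0.212, 0.0775]
tool_rot: [0.5, 0.866, 0.0, 0.0]
ft_force: [-1.4, 0.5, -0.2]
grip_width: 0.0174
```

```bash
python3 -m crank '[[0,0,15,0,0,0],[0,0,35,0,0,0],[0,0,60,0,0,0],[0,0,85,0,0,0],[0,0,85,0,0,0]]'; python3 -m crank '[[25,6,0,0,0,0],[55,14,0,0,0,0],[85,22,0,0,0,0],[98,28,0,0,0,0],[98,28,0,0,0,0]]';python3 -m crank '[[0,0,0,0,0,0],[0,0,0,0,0,0],[0,0,0,0,0,0]]'
python3 - <<'E'
from h import *
o=robot.get_obs();p=robot.camera("wrist");print(o["position"],o["tool_rot"],o["time"])
s=robot.camera("side")
A=cv2.cvtColor(p["pixels"],cv2.COLOR_RGB2BGR)[150:310,200:360]
B=cv2.cvtColor(s["pixels"],cv2.COLOR_RGB2BGR)[130:250,200:320]
c=lambda x:cv2.resize(x,(400,400),interpolation=cv2.INTER_CUBIC)
cv2.imwrite("pics/g0.png",np.hstack([c(A),c(B)]))
# predicted for ideal grasp
t=o["position"];z0=t[2]+.011-.0265
print("wrist ideal tip/collar/top",proj(p,[[t[0],t[1],z0-.042],[t[0],t[1],z0],[t[0],t[1],z0+.049],[.582,.246,.058]],o).round(1).tolist())
print("side ideal tip/collar/top/hole",proj(s,[[t[0],t[1],z0-.042],[t[0],t[1],z0],[t[0],t[1],z0+.049],[.582,.246,.058]]).round(1).tolist())
E
```

```text
time: 6.2
position: [0.4661, 0.2125, 0.1654]
tool_rot: [0.5, 0.866, 0.002, 0.003]
ft_force: [1.3, -0.1, -0.2]
grip_width: 0.0171
time: 6.7
position: [0.5636, 0.2403, 0.1613]
tool_rot: [0.5, 0.866, 0.0, 0.0]
ft_force: [-0.4, -0.5, -0.9]
grip_width: 0.0175
time: 7.0
position: [0.5606, 0.2397, 0.1623]
tool_rot: [0.5, 0.866, -0.001, -0.001]
ft_force: [-0.8, -0.8, -0.2]
grip_width: 0.0168
[0.56061967 0.2396528  0.1622771 ] [ 4.99666909e-01  8.66217220e-01 -5.81502587e-04 -6.07852702e-04] 7.0
wrist ideal tip/collar/top [[284.6, 230.7], [284.9, 253.8], [285.4, 298.3], [310.7, 219.4]]
side ideal tip/collar/top/hole [[272.3, 184.2], [272.2, 172.1], [272.0, 157.4], [271.5, 193.9]]
```

View pics/g0.png

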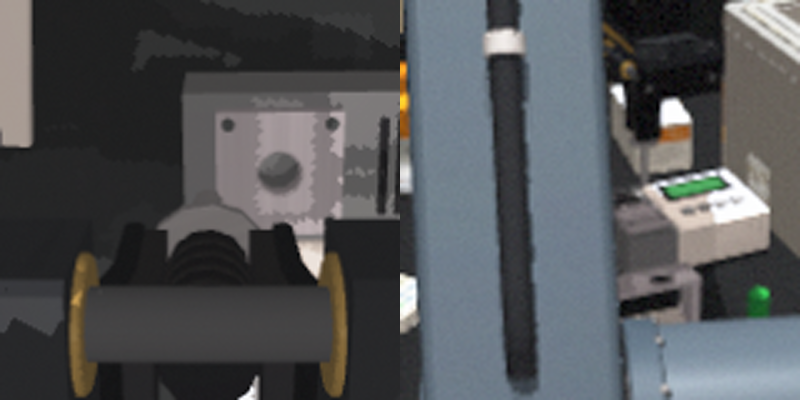

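The wrist crop shows the collar centred near column 282, the shank tip just peeking over it at (282,227), and the hole at (311.6,218), within about 1 px of prediction. The side view shows the shank hanging upright. I'll measure the tip and collar edges against the hole in one picture.

```bash
python3 - <<'E'
from h import *
o=robot.get_obs();p=robot.camera("wrist");print(o["position"],o["tool_rot"])
g=cv2.cvtColor(p["pixels"],cv2.COLOR_RGB2GRAY)
print(g[222:246,258:312])
print(g[206:230,302:322])
t=o["position"];Rm=R.from_quat(o["tool_rot"]).as_matrix();th=np.linspace(0,2*np.pi,12,endpoint=False)
def circ(z,r):  # tool frame, z along tool
    return proj(p,(np.c_[r*np.cos(th),r*np.sin(th),z+0*th])@Rm.T+t,o).round(1).tolist()
print("tip",circ(.0575,.004));print("collar low",circ(.0155,.014));print("collar up",circ(.0115,.014))
E
python3 - <<'E'
from h import *
s=robot.camera("scene");save(s,"pics/s1.png",(200,120,400,270),4)
print(proj(s,[[.582,.246,.058]]))
E
```

```text
[0.56122214 0.23978578 0.16261003] [ 4.99680890e-01  8.66209513e-01 -2.00042291e-04 -2.17773295e-04]
[[37 37 36 ... 70 70 70]
 [37 37 37 ... 71 70 71]
 [38 38 37 ... 80 78 81]
 ...
 [29 29 29 ... 25 22 24]
 [30 30 29 ... 24 22 20]
 [29 28 30 ... 25 22 23]]
[[128 145 155 157 158 157 155 153 153 152 153 153 154 158 159 157 157 157
  156 155]
 [132 147 155 157 158 157 155 153 152 152 153 152 155 158 158 158 158 158
  156 156]
 [141 152 155 158 158 156 154 154 153 152 153 153 155 158 159 158 157 158
  155 155]
 [127 140 153 157 158 157 152 150 147 146 148 150 154 158 159 158 157 158
  155 155]
 [128 132 148 157 156 150 137 132 124 120 126 135 145 153 157 158 157 158
  155 155]
 [128 145 153 152 142 120 112 112 105  98  96 104 111 128 147 155 157 158
  155 155]
 [132 144 143 130 119 111 109 109 107  97  91  91  90  99 121 139 151 157
  155 155]
 [141 141 126 112 109 109 108 108  98  90  90  90  90  91 100 115 137 153
  154 154]
 [124 123 113 108 109 108 109 106  95  91  90  90  90  91  88  89 119 146
  154 155]
 [120 112 109 108 107 107 105  96  90  90  90  90  90  88  80  70 105 133
  14
[... 1131 characters left out ...]
58 155 153 152 151 152 152 152 155 158 158 157 156 157
  154 155]]
tip [[284.5, 225.0], [287.4, 225.8], [289.6, 227.9], [290.4, 230.7], [289.6, 233.5], [287.4, 235.5], [284.5, 236.3], [281.5, 235.5], [279.4, 233.5], [278.6, 230.7], [279.4, 227.9], [281.5, 225.8]]
collar low [[284.9, 229.7], [297.7, 233.0], [306.9, 241.9], [310.1, 253.8], [306.4, 265.4], [297.2, 273.8], [284.8, 276.9], [272.4, 273.8], [263.2, 265.4], [259.6, 253.8], [262.8, 241.9], [272.0, 233.0]]
collar up [[284.9, 232.0], [298.0, 235.3], [307.5, 244.4], [310.6, 256.5], [306.9, 268.4], [297.5, 276.9], [284.8, 280.0], [272.2, 276.9], [262.8, 268.4], [259.1, 256.5], [262.3, 244.4], [271.8, 235.3]]
[[280.37603708 201.19749314]]
```

View pics/s1.png

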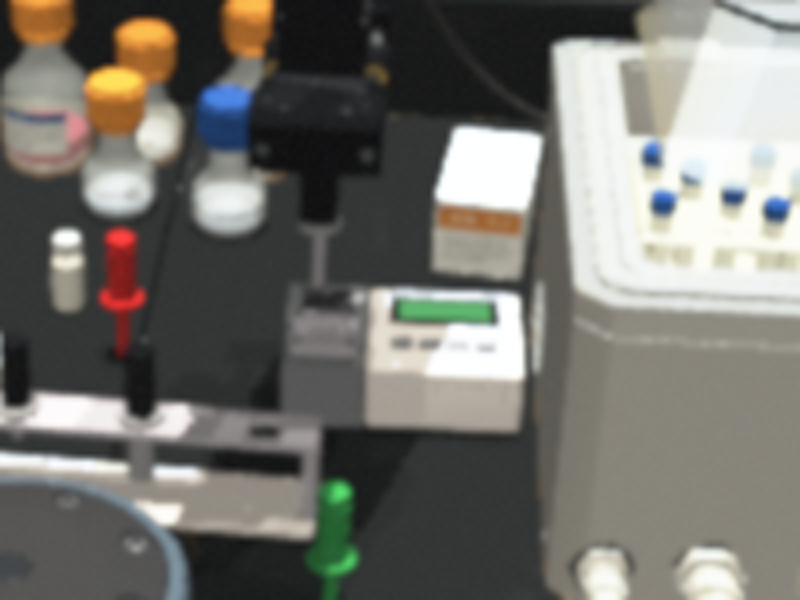

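The scene view now shows the held rod above the controller's grey side, with the shank near (280,185) and upright, and the other two rods still in the stand. Next I need the tip numbers.

Run:
```python
from h import *
import sys;np.set_printoptions(threshold=sys.maxsize,linewidth=250)
o=robot.get_obs();p=robot.camera("wrist");print(o["position"],o["tool_rot"])
g=cv2.cvtColor(p["pixels"],cv2.COLOR_RGB2GRAY)
print(g[220:250,256:312:1][::2])
print(at(p,(310.4,218.3),.058,o),proj(p,[[.582,.246,.058]],o))
```

```text
[0.56163148 0.2398613  0.16273688] [ 4.99699818e-01  8.66198645e-01 -1.36327203e-05 -2.50891981e-06]
[[ 37  37  38  39  38  38  38  38  39  38  38  38  38  39  39  45  81  93  93  93  94  93  93  93  93  94  93  94  99 124 135 133 131 131 131 131 130 130 131 130 131 131 131 133 129 118  92  72  71  72  72  69  70  71  71  70]
 [ 39  38  38  39  38  38  38  38  38  38  38  38  38  38  38  39  79  93  94  93  93  93  93  93  93  93  94  93  99 124 134 133 131 131 131 132 131 130 130 130 131 131 132 132 132 125 115  98  82  75  72  71  72  72  71  70]
 [ 37  38  38  38  39  37  39  38  38  38  38  39  38  38  38  39  78  93  94  93  93  93  93  94  94  93  93  93  99 124 134 133 131 131 131 132 131 131 130 130 131 131 132 132 132 131 130 131 118 105  97  88  85  85  88  89]
 [ 38  38  38  38  38  38  39  39  38  38  38  38  38  38  39  39  78  92  93  93  92  93  92  91  90  87  86  87  88 100 111 126 131 131 131 131 131 131 130 130 131 131 131 132 132 131 147 155 147 145 137 125 115 109 109 110]
 [ 39  38  38  38  37  37  38  38  39  38  38  38  39  38  38  39  78  93  93  93  93  92  
[... 1771 characters left out ...]
 93 110 110 110 109 110 104  79  42  24  24  24  25  25  24  26  25  25  25  24  25  25  25  29  38  68  93 105 108 108 108 108  78  39  30  29  30  30  30  31  30  30  25  24  23]
 [ 24  29  29  30  29  31  31  31  30  30  43  92 110 110 105  79  43  25  25  25  28  28  30  31  30  30  31  31  30  30  30  30  29  26  25  26  24  25  65  98 107 108 108  78  38  30  30  31  30  29  30  30  31  29  24  24]
 [ 26  30  31  30  29  30  29  30  30  30  43  93 110  94  56  24  26  29  31  30  30  27  26  25  25  24  25  25  25  24  25  25  27  29  31  30  29  28  25  37  85 105 108  77  37  31  30  30  31  30  31  31  30  30  26  23]]
[0.58255397 0.24681941 0.058     ] [[309.31070793 218.80552208]]
```

```bash
python3 -m crank '[[11,4,0,0,0,0],[22,8,0,0,0,0],[22,8,-15,0,0,0],[22,8,-30,0,0,0],[22,8,-38,0,0,0]]';python3 -m crank '[[0,0,0,0,0,0],[0,0,0,0,0,0],[0,0,0,0,0,0]]'
python3 - <<'E'
from h import *
o=robot.get_obs();p=robot.camera("wrist");print(o["position"],o["time"])
s=robot.camera("scene");d=robot.camera("side")
f=lambda q,x,y,w:cv2.resize(cv2.cvtColor(q["pixels"],cv2.COLOR_RGB2BGR)[y:y+w,x:x+w],(390,390),interpolation=cv2.INTER_CUBIC)
cv2.imwrite("pics/a0.png",np.hstack([f(s,250,160,60),f(p,235,170,100)]))
t=o["position"]
print(proj(s,[[t[0],t[1],t[2]-.0597],[.5826,.2468,.058]]).round(1))
E
```

```text
time: 7.75
position: [0.5826, 0.2476, 0.1227]
tool_rot: [0.5, 0.866, -0.001, -0.001]
ft_force: [-0.1, -0.7, -1.0]
grip_width: 0.0171
time: 8.05
position: [0.5844, 0.248, 0.1251]
tool_rot: [0.5, 0.866, 0.0, 0.0]
ft_force: [-0.1, -0.5, 0.0]
grip_width: 0.0175
[0.58435737 0.24802898 0.12511054] 8.05
[[280.3 198.1]
 [280.2 201. ]]
```

View pics/a0.png

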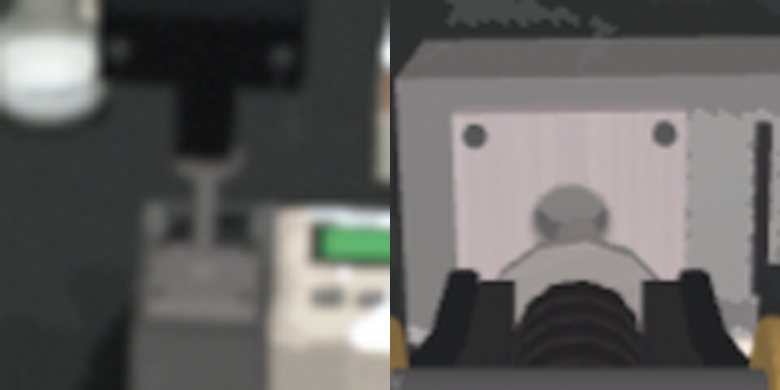

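In the wrist crop, the shank end (572,235) is centred on the hole (572,~215 visible). The scene view agrees that it's over the plate. I'll descend with force checks.

```bash
python3 -m crank '[[0,0,-4,0,0,0],[0,0,-8,0,0,0],[0,0,-12,0,0,0],[0,0,-15,0,0,0],[0,0,-15,0,0,0]]'
```

```text
time: 8.7
position: [0.5835, 0.2478, 0.1087]
tool_rot: [0.5, 0.866, -0.001, -0.001]
ft_force: [-0.3, -0.7, -0.4]
grip_width: 0.0169
```

```bash
python3 -m crank '[[0,0,-4,0,0,0],[0,0,-8,0,0,0],[0,0,-12,0,0,0],[0,0,-16,0,0,0],[0,0,-18,0,0,0]]'; python3 -m crank '[[0,0,0,0,0,0],[0,0,0,0,0,0],[0,0,0,0,0,0],[0,0,0,0,0,0],[0,0,0,0,0,0]]'
```

```text
time: 9.2
position: [0.5836, 0.2479, 0.0909]
tool_rot: [0.5, 0.866, -0.0, -0.0]
ft_force: [-0.5, 0.6, -1.4]
grip_width: 0.0174
time: 9.7
position: [0.5841, 0.248, 0.0917]
tool_rot: [0.5, 0.866, 0.0, 0.0]
ft_force: [-0.8, 0.9, -0.8]
grip_width: 0.0173
```

```bash
python3 -m crank '[[0,0,-1.5,0,0,0],[0,0,-3,0,0,0],[0,0,-4.5,0,0,0],[0,0,-6,0,0,0],[0,0,-6,0,0,0]]' - 45; python3 -m crank '[[0,0,0,0,0,0],[0,0,0,0,0,0],[0,0,0,0,0,0]]'
```

```text
time: 10.2
position: [0.584, 0.2479, 0.0857]
tool_rot: [0.5, 0.866, -0.0, -0.0]
ft_force: [-1.1, -0.1, 2.8]
grip_width: 0.0172
time: 10.5
position: [0.584, 0.2479, 0.0857]
tool_rot: [0.5, 0.866, 0.0, 0.0]
ft_force: [-1.0, -0.5, 2.1]
grip_width: 0.0168
```

```bash
python3 -m crank '[[0,0,-1,0,0,0],[0,0,-2,0,0,0],[0,0,-3,0,0,0],[0,0,-4,0,0,0],[0,0,-4,0,0,0]]'; python3 -m crank '[[0,0,0,0,0,0],[0,0,0,0,0,0],[0,0,0,0,0,0]]'
```

```text
time: 11.0
position: [0.584, 0.248, 0.0817]
tool_rot: [0.5, 0.866, 0.0, 0.0]
ft_force: [-0.9, 0.0, 4.6]
grip_width: 0.0169
time: 11.3
position: [0.584, 0.2479, 0.0818]
tool_rot: [0.5, 0.866, 0.0, 0.0]
ft_force: [-1.1, -1.2, 5.6]
grip_width: 0.0169
```

Force follows the spring (about 5 N, so about 4–5 mm of travel). I'll go to the stop in small steps.

```bash
python3 -m crank '[[0,0,-1,0,0,0],[0,0,-2,0,0,0],[0,0,-2.5,0,0,0],[0,0,-2.5,0,0,0],[0,0,-2.5,0,0,0]]'; python3 -m crank '[[0,0,-0.5,0,0,0],[0,0,-1,0,0,0],[0,0,-1,0,0,0],[0,0,-1,0,0,0]]'
```

```text
time: 11.8
position: [0.5841, 0.248, 0.0796]
tool_rot: [0.5, 0.866, 0.0, 0.0]
ft_force: [-1.7, -0.4, 7.3]
grip_width: 0.0171
time: 12.2
position: [0.5842, 0.248, 0.0793]
tool_rot: [0.5, 0.866, 0.0, 0.0]
ft_force: [-3.0, -0.4, 10.9]
grip_width: 0.017
```

At the stop: force rose past the 8 N spring maximum and z stopped at 0.0793, where 0.0797 was expected. Final check before handing in.

```bash
python3 -m crank '[[0,0,0,0,0,0],[0,0,0,0,0,0],[0,0,0,0,0,0],[0,0,0,0,0,0],[0,0,0,0,0,0]]'
python3 - <<'E'
from h import *
p=robot.camera("wrist");s=robot.camera("scene")
f=lambda q,x,y,w:cv2.resize(cv2.cvtColor(q["pixels"],cv2.COLOR_RGB2BGR)[y:y+w*3//4,x:x+w],(400,300),interpolation=cv2.INTER_CUBIC)
cv2.imwrite("pics/f0.png",np.hstack([f(s,200,130,140),f(p,140,60,300)]))
E
```

```text
time: 12.7
position: [0.5841, 0.248, 0.0793]
tool_rot: [0.5, 0.866, 0.0, 0.0]
ft_force: [-2.2, -1.0, 10.2]
grip_width: 0.0165
```

View pics/f0.png

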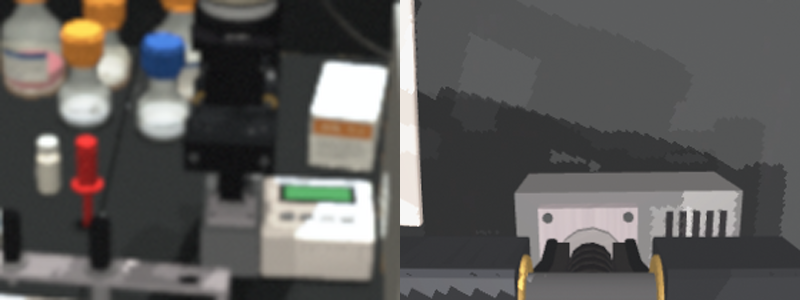

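The final view shows the collar just above the plate with the rod in the hole, and the other two rods still in the stand.

```bash
python3 -c "
from rig import robot
print(robot.hand_in())"
```

```text
the job is handed in; nothing more can be done
None
```

The reset button is pressed down to its stop. The arm was still gripping the slim long rod by its handle and holding the button when I handed in, at about 12.8 s of the 48 s allowed. `hand_in` gives no verdict.

- **Rod choice:** I took the rod from the right-hand hole of the stand. The side view showed a stub shank on the left (short), a broad one in the middle (thick) and a thin long one on the right. The other two rods stayed in the stand, and I saw nothing else disturbed.
- **Entry:** The rod went through the hole without measurable contact on the way down.
- **Press:** The force followed the button's spring as I pressed. It then rose to about 10–11 N, above the spring's 8 N maximum, while the tool height levelled off at 0.0793 m. I had calculated 0.0797 m for the stop.
- **Final state:** The rod was held at an opening of about 17 mm, with the collar just above the plate.

No check failed. The only small oddity was a sideways force of 2–3 N at the end, above the roughly 1 N reading noise.

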